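# Weigh a crystal blank and hold it in the inspection light

## Robot

A 7-joint arm with a two-finger parallel gripper is mounted at the origin on the work surface. World frame = base frame: x ahead of the robot, y to its left, z up, the work surface at z = 0. Lengths are in mm, angles in rad, forces in N, time in s.
With the tool pointing down it reaches from about 400 to 875 mm from the base axis. Payload 6.5 kg.
Tool frame: the origin (TCP) lies midway between the tips of the shut fingers; the grasp point (between the pads) lies 19 mm behind it (arm.tcp_to_grasp is the distance from the TCP to the grasp point, in mm); z points along the fingers, y is the line along which they close (so a half turn about z gives the same grasp; the last joint's range is limited). The gripper opens to 85 mm and grips with 20 to 120 N. Pads are 22 mm wide; open, the fingers measure 114 mm over their backs; the gripper's body (76 mm by 85 mm) begins 54 mm behind the grasp point. The pads swing forward as they close: fully open they stand 13 mm farther back than shut.
Start: joints at [-1.349, 0.536, -0.004, 1.538, 0.003, 1.067, -0.071], TCP at [184.494, 623.259, 231.29] pointing down, gripper open.
Joint ranges: [-2.7, 2.7], [-0.37, 2.16], [-1.27, 1.26], [0.24, 2.4], [-1.31, 4.45], [0.19, 1.91], [-2.76, 2.76]. Speed limits (rad/s): [2.39, 2.39, 3.14, 3.14, 3.14, 3.14, 3.14].

## Interface

Orientations are given as a unit quaternion [w, x, y, z].
In Python, from rig import arm, cams, close_job gives the robot as it stands (arm), with the cameras (cams) and the job as plain functions.
- The arm moves only by the shell command python3 jog.py 'ROWS' [OPENING] [FORCE]. ROWS is one flat JSON list of numbers that holds 1 to 5 rows one after another, with no inner brackets; each row has 4 numbers: dx, dy, dz in mm, then a turn about the tool's z in rad; each row is the pose to reach, as a shift and turn from the pose commanded when the command began, along the tool's axes at that moment; what a row does not reach only later rows make up. A row lasts 1/8 s, in which the tool goes at most 62.5 mm and 0.188 rad, less where a joint would pass 70% of its speed; a pose out of reach is approached as far as the arm can. OPENING is the finger opening in mm, set as the command begins (- or left out keeps the last). The fingers move at their own pace and stop on an object; FORCE is the grip in N (left out, the last holds). Time passes only in rows, so rows that do not move let the fingers close. It prints the time, the measured TCP pose, the force, the opening and the grip force at its end. Input that does not fit is refused with a message, and nothing moves.
- arm.get_obs(): the state, without advancing time (a new reading comes with each control period).
- cams.capture(name): name is "scene" or "top"; returns a dict with "img" (420x560x3 uint8, red, green, blue), "mtx" (3x3 intrinsics, pixels), "k1" (the pictures are not rectified: a ray, as slopes to the right and down, at radius r is drawn at 1 + k1 r^2 times it, then the intrinsics apply), "eye" and "orientation" of the camera in the world. Camera axes: x right, y down, z forward; pixel columns grow to the right and rows downward; lengths in mm; the calibration is good to about 2 mm. A picture is of the moment at which its call begins. There is no depth.
- close_job(): hands the job in; it is judged then, once.
The state is a dict: "time_s": time; "joint_pos": joint angles; "qvel": joint speeds; "joint_torque": joint torques, N m; "tool_pos": TCP position; "eef_rot": TCP orientation; "contact_force": force on the tool from outside, world axes, zero at the start; "torque": the same for the moment, N m; "width": finger opening in mm; "grip_force": force on a finger pad.
Only numpy, scipy, OpenCV 4.12 (cv2) and the standard library are available. Lean on these libraries where they do the work, as an engineer would, in place of code of your own. Each camera call takes 0.05 s, during which the arm holds its last target. There are 200 camera calls.

## Task

Handling the crystal blank only by its two narrow frosted ends (no finger may press on the broad clear faces), stand it upright in the middle of the balance pan without pushing the pan down to its stop, and let go for about a second so that it is weighed. Then pick it up again by the frosted ends and hold it upright in the light path, midway between lamp and screen, centred on the beam with its clear faces square to the beam and not knocking the light stand. Finish while still holding it there; do not knock it over on the way, and leave the buttons, punch and hammer alone.

Things in the scene. Friction and masses are not known exactly. Their poses are not given: they have to be found in the camera images.
- crystal: Upright glass block, 20 mm (its x) by 36 mm (its y) by 56 mm high (its z), about 100 g, loose, standing on the cork pad at any yaw. The two narrow faces, 20 mm wide, 36 mm apart, at -y and +y, are frosted white: grip here, fingers closing along its y. The two broad faces at -x and +x, 20 mm apart, are clear. Origin: centre of its underside.
- crystal_center (a point): Centre of the crystal block, 28 mm above its underside; axes as the crystal's.
- window_a: The clear face of the crystal at its +x, a pane 32 mm wide and 52 mm high that must not be pressed by the fingers. Origin: about 8 mm from the crystal's centre along its x.
- window_b: The same clear face at the crystal's -x.
- pad: Fixed cork pad, 120 x 120 x 6 mm, on which the crystal stands at the start. Origin: centre of its underside.
- balance: Fixed grey bench balance: body 150 x 150 mm, its top 51 mm above the bench, with a round steel pan above. Origin: centre of its underside on the bench.
- pan_top (a point): Centre of the upper face of the balance's round pan (diameter 100 mm, flat, no rim), 81 mm above the bench when empty; z up. It goes down with the pan.
- pan (a joint): How far the sprung pan is pressed down, in m: 0 empty, stop at 0.02. The spring takes up about 0.2 N before it moves and then 250 N/m: the crystal alone sinks it 2 to 5 mm.
- light_stand: Fixed inspection light: dark base plate 220 x 80 x 12 mm, a black lamp (48 mm diameter, its nozzle ending 60 mm from the middle) on a post at its -x end and a white screen 56 x 56 mm on a post at its +x end (its face 76 mm from the middle). A thin level beam runs along its x, 120 mm above the bench; nothing is higher than 148 mm. Origin: centre of its underside.
- beam_mid (a point): Middle of the light path, on the beam's axis, 120 mm above the bench; x along the beam towards the screen, z up.
- button_a: Bystander: brass button, 32 mm across, 12 mm high, lying on a fixed dark steel block (110 x 150 x 35 mm) beyond the pad. Origin: underside centre.
- button_b: Bystander: a second brass button like the first, on the same block.
- punch: Bystander: square steel punch, 18 x 18 x 70 mm, standing on the same block. Origin: underside centre.
- hammer: Bystander: small hammer, 200 mm long, lying on the bench beyond the work, handle to its -x.

How it is judged (in metres and radians):
On the way:
1. the crystal stands free and at rest in the middle of the pan, pressing it down (horizontal distance between crystal and pan_top below 0.012 m and z of crystal in the frame of pan_top between -0.003 and 0.003 m and value of joint pan above 0.0015 m and angle between crystal's own z axis and vertical below 0.1 rad and contact force between crystal and the arm below 0.05 N and contact force between crystal and the fingers below 0.05 N and linear speed of crystal below 0.02 m/s), for 0.7 s.
At the end, for the whole second after the job is handed in: The crystal is held still by the fingers (over 2 N) and by nothing else, not touching the light stand, its centre within 20 mm of the middle of the light path along the beam, 10 mm sideways and 12 mm in height, its clear faces square to the beam and its height upright within 0.14 rad (8 degrees) (x of crystal_center in the frame of beam_mid between -0.02 and 0.02 m and y of crystal_center in the frame of beam_mid between -0.01 and 0.01 m and z of crystal_center in the frame of beam_mid between -0.012 and 0.012 m and angle between the x axis of crystal and the x axis of beam_mid, either way round below 0.14 rad and angle between crystal's own z axis and vertical below 0.14 rad and contact force between crystal and the fingers above 2 N and contact force between crystal and light_stand below 0.1 N and linear speed of crystal below 0.02 m/s); the arm keeps its last pose, push and grip.
It fails at once if a finger presses on a clear face of the crystal (over 0.5 N) (contact force between any of window_a, window_b and the fingers above 0.5 N or contact force between any of window_a, window_b and the arm above 0.5 N).
It fails at once if the pan is pushed down to its stop (beyond 18 mm) (value of joint pan above 0.018 m).
It fails at once if the crystal is knocked over (tilted more than 0.5 rad) (angle between crystal's own z axis and vertical above 0.5 rad).
It fails at once if the crystal is knocked against the light stand (over 3 N) (contact force between crystal and light_stand above 3 N).
It fails at once if a button, the punch or the hammer is moved by more than 20 mm (distance of any of button_a, button_b, punch, hammer from where it was at the start of the episode above 0.02 m).
It also fails if it takes over 67 s, if anything falls off the work surface, if the arm or the gripper's body presses on something with over 40 N, if the wrist force passes 120 N, or if a joint passes its speed limit or range.

## Working session

There is one attempt and no reset: what is moved stays moved. The work goes in short steps, Python scripts to look and compute and a shell command to move; the robot and the scene stay as the last step left them, time stands still between calls to the robot, and variables do not carry over. Pictures are saved under pics/ and viewed, at most 10 in all, crops included, and the job is handed in when it is done.

```bash
mkdir -p pics; ls; cat > h.py <<'E'
import numpy as np,cv2
from rig import arm, cams, close_job
from scipy.spatial.transform import Rotation as R
def rot(q): return R.from_quat(np.r_[q[1:],q[0]]).as_matrix()
def save(n,f,crop=None,s=1):
    c=cams.capture(n); im=c["img"][:,:,::-1]
    np.savez(f"pics/{f}.npz",**{k:np.array(v) for k,v in c.items()})
    if crop: im=im[crop[1]:crop[3],crop[0]:crop[2]]
    cv2.imwrite(f"pics/{f}.png",cv2.resize(im,None,fx=s,fy=s,interpolation=cv2.INTER_CUBIC)); return c
def px2w(c,uv,z):
    uv=np.atleast_2d(np.array(uv,float)); K=c["mtx"]; k=float(c["k1"])
    d=(uv-[K[0,2],K[1,2]])/[K[0,0],K[1,1]]; s=d.copy()
    for _ in range(30): s=d/(1+k*(s**2).sum(1,keepdims=True))
    w=np.c_[s,np.ones(len(s))]@rot(c["orientation"]).T; e=np.array(c["eye"])
    return e+w*((z-e[2])/w[:,2])[:,None]
def w2px(c,P):
    p=(np.atleast_2d(P)-c["eye"])@rot(c["orientation"]); s=p[:,:2]/p[:,2:]
    s=s*(1+float(c["k1"])*(s**2).sum(1,keepdims=True)); K=c["mtx"]
    return s*[K[0,0],K[1,1]]+[K[0,2],K[1,2]]
E
python3 - <<'E'
from h import *
for n in("scene","top"):
    c=save(n,n+"0",s=1.42); print(n,c["eye"],rot(c["orientation"]).round(2).tolist(),c["mtx"][0],c["k1"])
o=arm.get_obs();print(o["tool_pos"],rot(o["eef_rot"]).round(3),arm.tcp_to_grasp)
E
```

```text
jog.py
pics
rig.py
scene [1389.97096593 -276.08000983  833.38537241] [[0.3, 0.64, -0.7], [0.95, -0.19, 0.23], [0.02, -0.74, -0.67]] [510.74741535   0.         282.67903012] -0.04255581241540635
top [540.93698397  12.08759239 900.43036232] [[-0.02, -1.0, 0.1], [-1.0, 0.02, 0.01], [-0.01, -0.1, -1.0]] [391.28289188   0.         280.47467639] -0.015967628984329466
[184.36382349 622.71410207 230.48337844] [[-0.959  0.284 -0.   ]
 [ 0.284  0.959 -0.002]
 [-0.    -0.002 -1.   ]] 18.700000000000003
```

View pics/scene0.png

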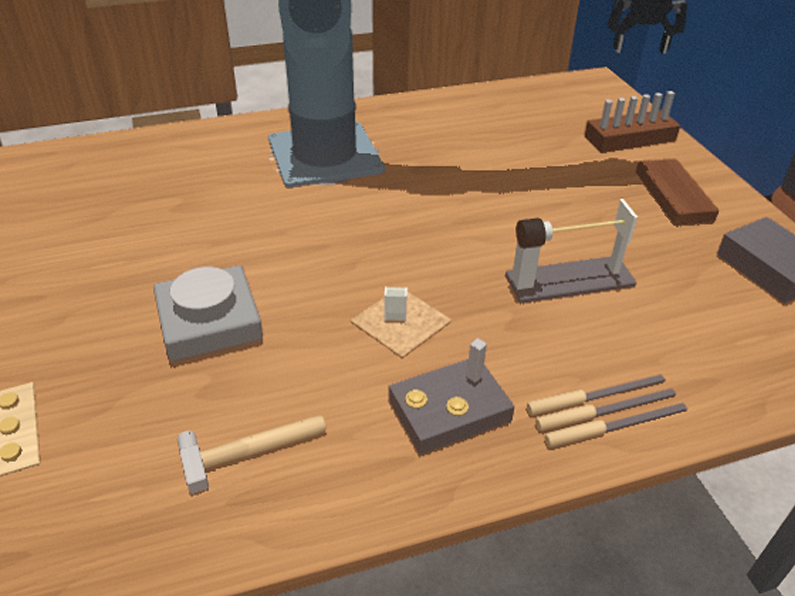

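View pics/top0.png

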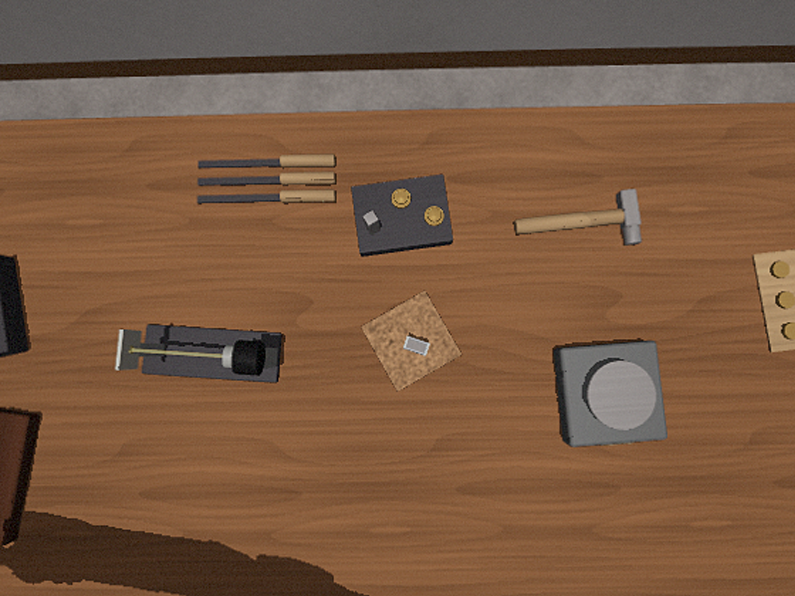

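The scene shows the crystal on the cork pad at top-view pixel (416,345) in the enlarged picture. The pan is at (621,395) and the light stand is around (200,353), with the lamp on the right and the screen on the left. I'll enlarge the details.

```bash
cat > mos.py <<'E'
from h import *
im=np.load("pics/top0.npz")["img"][:,:,::-1]
f=lambda x,y,w,h,s:cv2.resize(im[y:y+h,x:x+w],(w*s,h*s),interpolation=cv2.INTER_CUBIC)
a=f(268,224,50,37,8);b=f(387,238,100,74,4)
d=f(75,222,133,50,6);o=np.zeros((600,800,3),np.uint8);o[:296,:400]=a;o[:296,400:]=b;o[300:600,:798]=d
cv2.imwrite("pics/mos.png",o)
E
python3 mos.py
```

```text
(no output)
```

View pics/mos.png

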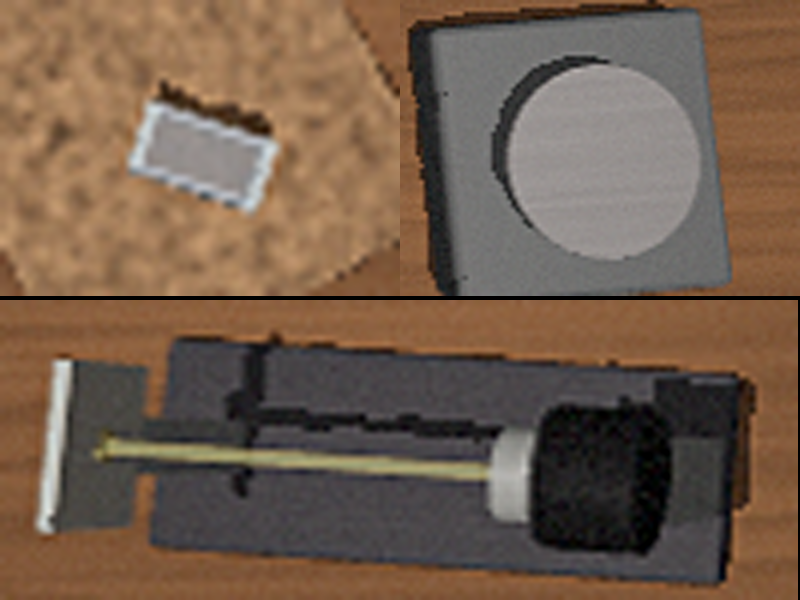

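The mosaic shows these features:
- **Crystal top:** corners at (150,100), (277,138), (252,212) and (130,172) in its crop.
- **Pan:** rim spans x 508–701 and y 64–259.
- **Beam:** runs from (100,447) at the screen to (490,471) at the nozzle.
- **Base plate:** corners at (178,340), (745,375), (722,582) and (150,546).

```bash
cat > loc.py <<'E'
from h import *
c=dict(np.load("pics/top0.npz"))
m=lambda p,o,s,off:(np.array(p,float)-o)/s+off-0.5+0.5/s
cr=px2w(c,m([(150,100),(277,138),(252,212),(130,172)],[0,0],8,[268,224]),62)
print(cr.round(1).tolist()); cc=cr.mean(0); 
l=(cr[1]+cr[2]-cr[0]-cr[3])/2; print("crystal",cc.round(1),"y dir",np.degrees(np.arctan2(l[1],l[0])),np.linalg.norm(l),np.linalg.norm(cr[0]-cr[3]))
s_=(cr[0]+cr[1]-cr[2]-cr[3])/2; print("short dir",np.degrees(np.arctan2(s_[1],s_[0])))
print("pan",px2w(c,m([(604.5,161.5),(508,161),(701,161)],[400,0],4,[387,238]),81).round(1).tolist())
b=px2w(c,m([(100,447),(490,471)],[0,300],6,[75,222]),120); d=b[0]-b[1]
print("beam",b.round(1).tolist(),np.linalg.norm(d),np.degrees(np.arctan2(d[1],d[0])),"mid",(b[1]+d/np.linalg.norm(d)*60).round(1))
q=px2w(c,m([(178,340),(745,375),(722,582),(150,546)],[0,300],6,[75,222]),12); d=(q[0]+q[3]-q[1]-q[2])/2
print("base",q.round(1).tolist(),q.mean(0).round(1),np.linalg.norm(d),np.degrees(np.arctan2(d[1],d[0])))
# scene check: reproject
cs=dict(np.load("pics/scene0.npz"))
mid=q.mean(0);mid[2]=120
print("scene px: crystal top",w2px(cs,np.r_[cr,[cc]])*1.42)
E
python3 loc.py
```

```text
[[564.3, 9.3, 62.0], [553.5, -24.3, 62.0], [534.0, -17.2, 62.0], [545.2, 15.1, 62.0]]
crystal [549.3  -4.3  62. ] y dir -108.45386811267325 34.760091982987795 19.90177349106913
short dir -18.42935870518856
pan [[471.2, -301.5, 81.0], [472.4, -251.7, 81.0], [470.4, -351.3, 81.0]]
beam [[550.0, 400.9, 120.0], [539.7, 269.4, 120.0]] 131.8460530737478 85.52504810990294 mid [544.4 329.3 120. ]
base [[591.4, 425.7, 12.0], [574.0, 208.2, 12.0], [496.4, 216.8, 12.0], [513.5, 434.5, 12.0]] [543.8 321.3  12. ] 218.2731438087738 85.46021938539093
scene px: crystal top [[407.48328805 293.84011816]
 [385.47678271 293.54428804]
 [386.23090854 285.11133891]
 [407.21430562 285.74003982]
 [396.60197318 289.53217091]]
```

```bash
cat > go.py <<'E'
import sys
from h import *
x,y,z,yaw=map(float,sys.argv[1:5]) # target TCP, yaw (deg) of tool y
o=arm.get_obs(); r=rot(o["eef_rot"]); d=r.T@(np.array([x,y,z])-o["tool_pos"])
a=np.degrees(np.arctan2(r[1,1],r[0,1])); t=(yaw-a+180)%360-180
print("t",o["time_s"],"yaw",a.round(2),"tilt",np.degrees(np.arccos(-r[2,2])).round(2),"d",d.round(1),"turn",-np.radians(t).round(3),"grip",o["grip_force"],"q",np.round(o["joint_pos"],2),np.round(o["contact_force"],1))
E
cat > o; rm o; python3 go.py 549.3 -4.3 150 71.5
```

```text
t 0.1 yaw 73.51 tilt 0.09 d [-527.9 -497.5   81.3] turn 0.035 grip 0.0 q [-1.35  0.54 -0.    1.54  0.    1.07 -0.07] [ 0.2 -0.3  0.1]
```

```bash
python3 jog.py '[-35, -33, 0, 0, -72, -68, 0, 0, -110, -103, 0, 0, -147, -138, 0, 0, -184, -173, 0, 0]' 62 30; python3 jog.py '[-37, -35, 0, 0, -74, -70, 0, 0, -111, -105, 0, 0, -148, -140, 0, 0, -184, -173, 0, 0]'; python3 go.py 549.3 -4.3 150 71.5
```

```text
time_s: 0.72
tool_pos: [312.4, 403.4, 231.1]
eef_rot: [-0.0, 0.143, 0.99, -0.0]
contact_force: [0.5, 0.3, 0.3]
width: 62.1
grip_force: 0.0
time_s: 1.35
tool_pos: [439.6, 185.3, 231.2]
eef_rot: [-0.0, 0.143, 0.99, -0.0]
contact_force: [0.4, -0.1, -0.6]
width: 61.8
grip_force: 0.0
t 1.35 yaw 73.51 tilt 0.01 d [-159.  -150.7   81.2] turn 0.035 grip 0.0 q [-0.65  0.24  0.19  1.99 -0.06  0.91  0.84] [ 0.4 -0.1 -0.6]
```

```bash
python3 jog.py '[-40, -38, 10, 0.01, -80, -75, 25, 0.02, -120, -113, 45, 0.035, -150, -142, 65, 0.035, -159, -151, 81, 0.035]'; python3 jog.py '[0, 0, 0, 0, 0, 0, 0, 0]'; python3 go.py 549.3 -4.3 19 71.5; python3 -c "
from h import *
im=save('top','t1')['img'][:,:,::-1];im2=save('scene','s1')['img'][:,:,::-1]
a=cv2.resize(im[180:300,240:340],(500,600),interpolation=2);b=cv2.resize(im2[140:260,250:310],(300,600),interpolation=2)
cv2.imwrite('pics/m1.png',np.hstack([a,b]))"
```

```text
time_s: 1.98
tool_pos: [549.3, -6.0, 149.3]
eef_rot: [-0.0, 0.163, 0.987, -0.001]
contact_force: [0.0, 0.5, -0.7]
width: 61.6
grip_force: 0.0
time_s: 2.22
tool_pos: [548.5, -1.0, 150.6]
eef_rot: [-0.0, 0.16, 0.987, 0.001]
contact_force: [1.1, 0.9, -0.9]
width: 61.8
grip_force: 0.0
t 2.225 yaw 71.63 tilt 0.06 d [ -1.9  -3.  131.6] turn 0.002 grip 0.0 q [-0.28  0.48  0.26  1.89 -0.17  0.79  1.32] [ 1.1  0.9 -0.9]
```

View pics/m1.png

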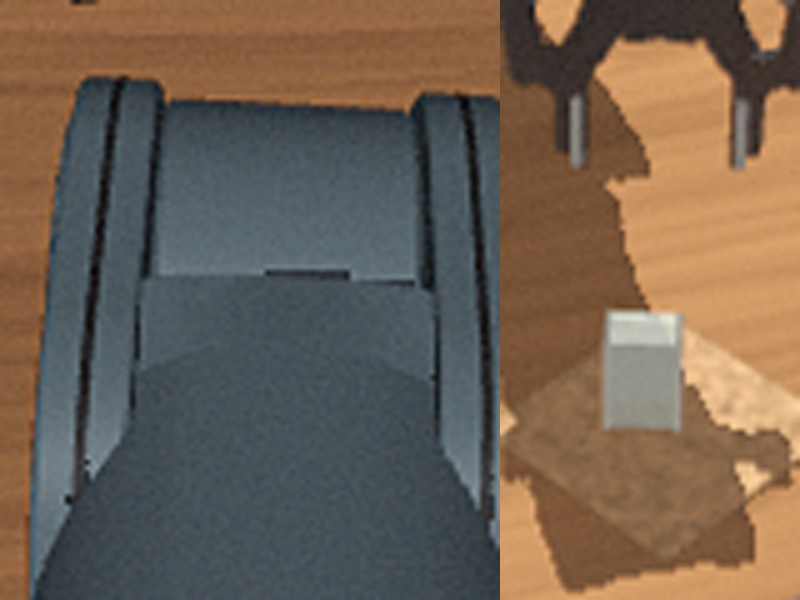

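The fingers straddle the crystal across its frosted ends. The finger midpoint is at x≈657 and the crystal is at x≈643, which matches the tool still settling by about 3 mm. I'll descend with that correction.

```bash
python3 jog.py '[0, -1, 15, 0, 0, -1, 35, 0, 0, -1, 55, 0, 0, -1, 70, 0, 0, -1, 75, 0]'; python3 jog.py '[0, 0, 0, 0, 0, 0, 0, 0, 0, 0, 0, 0]'|tail -1; python3 go.py 549.3 -4.3 19 71.5
```

```text
time_s: 2.95
tool_pos: [547.7, -3.7, 74.2]
eef_rot: [-0.001, 0.161, 0.987, -0.0]
contact_force: [0.1, 0.2, 0.8]
width: 62.2
grip_force: 0.0
grip_force: 0.0
t 3.325 yaw 71.5 tilt 0.06 d [-0.5 -0.3 56.9] turn 0.0 grip 0.0 q [-0.25  0.6   0.22  1.92 -0.21  0.64  1.36] [-0.8  0.5 -0.7]
```

```bash
python3 jog.py '[0, 0, 12, 0, 0, 0, 27, 0, 0, 0, 42, 0, 0, 0, 53, 0, 0, 0, 57, 0]'|tail -1; python3 jog.py '[0, 0, 0, 0, 0, 0, 0, 0, 0, 0, 0, 0]'|tail -1; python3 go.py 549.3 -4.3 19 71.5
python3 jog.py '[0, 0, 0, 0, 0, 0, 0, 0, 0, 0, 0, 0, 0, 0, 0, 0, 0, 0, 0, 0]' 20 25;python3 jog.py '[0, 0, 0, 0, 0, 0, 0, 0, 0, 0, 0, 0, 0, 0, 0, 0, 0, 0, 0, 0]'; python3 go.py 549.3 -4.3 19 71.5
```

```text
grip_force: 0.0
grip_force: 0.0
t 4.325 yaw 71.51 tilt 0.05 d [-0.6 -0.3 -0.3] turn 0.0 grip 0.0 q [-0.22  0.7   0.19  1.93 -0.24  0.54  1.38] [0.4 0.5 0.6]
time_s: 4.95
tool_pos: [548.7, -3.8, 18.6]
eef_rot: [0.0, 0.161, 0.987, 0.0]
contact_force: [-0.5, 0.4, 6.2]
width: 35.8
grip_force: 26.1
time_s: 5.58
tool_pos: [548.7, -3.9, 18.6]
eef_rot: [0.0, 0.161, 0.987, 0.0]
contact_force: [-0.8, -0.4, 6.1]
width: 35.9
grip_force: 26.1
t 5.575 yaw 71.5 tilt 0.03 d [-0.7 -0.2 -0.4] turn 0.0 grip 26.13583266735077 q [-0.22  0.7   0.19  1.93 -0.24  0.54  1.38] [-0.8 -0.4  6.1]
```

```bash
python3 jog.py '[0, 0, -6, 0, 0, 0, -18, 0, 0, 0, -36, 0, 0, 0, -54, 0, 0, 0, -70, 0]'; python3 jog.py '[0, 0, -18, 0, 0, 0, -34, 0, 0, 0, -48, 0, 0, 0, -58, 0, 0, 0, -62, 0]'|tail -2; python3 jog.py '[0, 0, 0, 0, 0, 0, 0, 0]'|tail -2; python3 go.py 471.2 -301.5 150 71.5
```

```text
time_s: 6.2
tool_pos: [548.9, -3.8, 90.0]
eef_rot: [0.001, 0.161, 0.987, 0.0]
contact_force: [-0.3, -0.2, -1.9]
width: 35.7
grip_force: 25.6
width: 35.8
grip_force: 25.6
width: 35.7
grip_force: 25.6
t 7.075 yaw 71.51 tilt 0.06 d [-2.150e+01 -3.067e+02 -1.000e-01] turn 0.0 grip 25.615461766719818 q [-0.28  0.48  0.26  1.89 -0.17  0.79  1.32] [-0.1 -0.1 -0.8]
```

```bash
python3 jog.py '[-1, -12, 0, 0, -3, -36, 0, 0, -5, -68, 0, 0, -7, -100, 0, 0, -9, -132, 0, 0]'|tail -1; python3 jog.py '[-3, -32, 0, 0, -6, -64, 0, 0, -8, -96, 0, 0, -10, -124, 0, 0, -11, -146, 0, 0]'|tail -1; python3 jog.py '[-1, -14, 0, 0, -2, -22, 0, 0, -2, -27, 0, 0, -2, -28, 0, 0, -2, -28, 0, 0]'|tail -1; python3 jog.py '[0, 0, 0, 0, 0, 0, 0, 0]'|tail -2; python3 go.py 471.2 -301.5 100 71.5
```

```text
grip_force: 25.6
grip_force: 25.6
grip_force: 25.6
width: 35.3
grip_force: 25.6
t 9.2 yaw 71.54 tilt 0.01 d [ 0.9 -1.1 50.3] turn 0.001 grip 25.615602135658264 q [ 0.26  0.5   0.3   1.86 -0.2   0.81  1.91] [-0.5 -0.1 -0.6]
```

```bash
python3 jog.py '[0, 0, 8, 0, 1, -1, 20, 0, 1, -1, 33, 0, 1, -1, 45, 0, 1, -1, 50, 0]'|tail -1; python3 jog.py '[0, 0, 0, 0, 0, 0, 0, 0, 0, 0, 0, 0]'|tail -2; python3 go.py 471.2 -301.5 91 71.5;  python3 -c "
from h import *
im=save('top','t2')['img'][:,:,::-1];im2=save('scene','s2')['img'][:,:,::-1]
a=cv2.resize(im[230:320,380:480],(400,360),interpolation=2);b=cv2.resize(im2[170:260,100:200],(400,360),interpolation=2)
cv2.imwrite('pics/m2.png',np.hstack([a,b]))"
```

```text
grip_force: 25.6
width: 35.8
grip_force: 25.6
t 10.2 yaw 71.51 tilt 0.05 d [0.2 0.2 9.7] turn 0.0 grip 25.613458156585693 q [ 0.28  0.58  0.28  1.89 -0.23  0.71  1.94] [ 0.2 -0.2 -0.9]
```

View pics/m2.png

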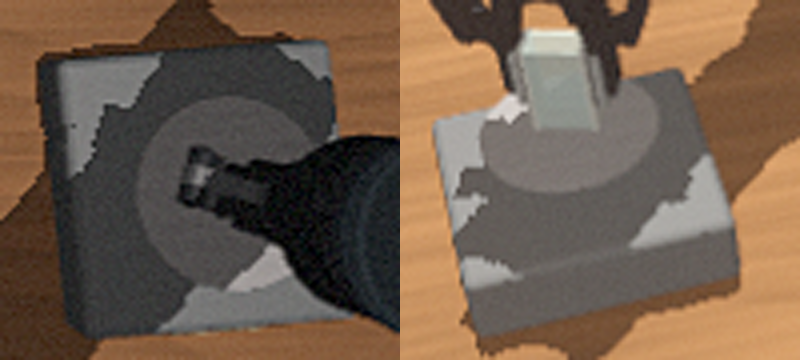

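The crystal's foot sits over the pan centre. In the right panel the foot is at about (567,128) and the pan ellipse centre is at about (570,135). I'll lower it and release.

```bash
python3 jog.py '[0, 0, 2, 0, 0, 0, 4, 0, 0, 0, 6, 0, 0, 0, 8, 0, 0, 0, 10, 0]'|tail -3; python3 jog.py '[0, 0, 0, 0, 0, 0, 0, 0, 0, 0, 0, 0, 0, 0, 0, 0]'; python3 go.py 471.2 -301.5 91 71.5
```

```text
contact_force: [-0.3, -0.4, 0.7]
width: 35.9
grip_force: 25.6
time_s: 11.42
tool_pos: [471.0, -301.6, 90.4]
eef_rot: [0.0, 0.161, 0.987, -0.0]
contact_force: [-0.7, 1.4, 0.8]
width: 35.5
grip_force: 25.6
t 11.425 yaw 71.51 tilt 0.0 d [-0.2  0.2 -0.6] turn 0.0 grip 25.63642591238022 q [ 0.28  0.59  0.27  1.89 -0.24  0.69  1.94] [-0.7  1.4  0.8]
```

```bash
python3 jog.py '[0, 0, 0, 0, 0, 0, 0, 0, 0, 0, 0, 0, 0, 0, 0, 0, 0, 0, 0, 0]' 60; python3 jog.py '[0, 0, 0, 0, 0, 0, 0, 0, 0, 0, 0, 0, 0, 0, 0, 0, 0, 0, 0, 0]' |tail -2;  python3 -c "
from h import *
im=save('top','t3')['img'][:,:,::-1];im2=save('scene','s3')['img'][:,:,::-1]
a=cv2.resize(im[230:320,380:480],(400,360),interpolation=2);b=cv2.resize(im2[170:260,100:200],(400,360),interpolation=2)
cv2.imwrite('pics/m3.png',np.hstack([a,b]))"
```

```text
time_s: 12.05
tool_pos: [471.0, -301.6, 90.3]
eef_rot: [0.0, 0.161, 0.987, -0.0]
contact_force: [0.3, -1.0, -0.0]
width: 60.1
grip_force: 0.0
width: 60.0
grip_force: 0.0
```

View pics/m3.png

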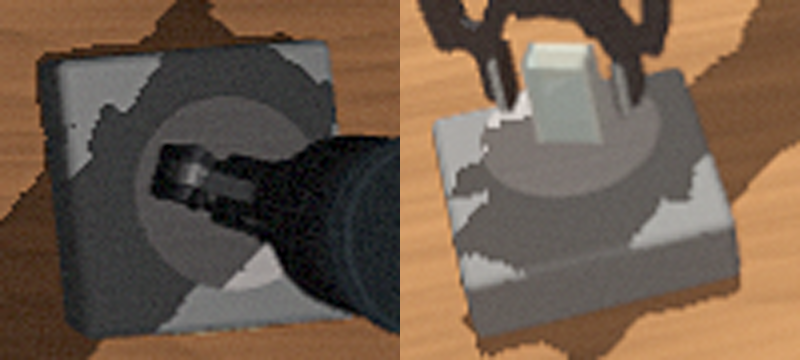

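The crystal stands free and upright on the pan, with its foot at (568,136) against a pan centre of about (570,137). Both fingers are clear. I'll wait a little longer, then regrip and lift.

```bash
python3 jog.py '[0, 0, 0, 0, 0, 0, 0, 0, 0, 0, 0, 0, 0, 0, 0, 0, 0, 0, 0, 0]' |tail -2; python3 jog.py '[0, 0, 0, 0, 0, 0, 0, 0, 0, 0, 0, 0, 0, 0, 0, 0, 0, 0, 0, 0]'|tail -2;  python3 jog.py '[0, 0, 0, 0, 0, 0, 0, 0, 0, 0, 0, 0, 0, 0, 0, 0, 0, 0, 0, 0]' 20 25; python3 jog.py '[0, 0, 0, 0, 0, 0, 0, 0, 0, 0, 0, 0, 0, 0, 0, 0]'; python3 jog.py '[0, 0, -6, 0, 0, 0, -16, 0, 0, 0, -32, 0, 0, 0, -48, 0, 0, 0, -62, 0]'|tail -2; python3 jog.py '[0, 0, -12, 0, 0, 0, -20, 0, 0, 0, -26, 0, 0, 0, -28, 0, 0, 0, -28, 0]'; python3 go.py 544.2 324 180 -4.5
```

```text
width: 60.4
grip_force: 0.0
width: 59.8
grip_force: 0.0
time_s: 14.65
tool_pos: [471.0, -301.6, 90.3]
eef_rot: [-0.0, 0.161, 0.987, -0.0]
contact_force: [-0.6, -0.2, -0.4]
width: 35.2
grip_force: 30.4
time_s: 15.15
tool_pos: [471.0, -301.6, 90.3]
eef_rot: [0.0, 0.161, 0.987, -0.0]
contact_force: [-0.3, 0.5, 0.0]
width: 35.8
grip_force: 30.4
width: 35.8
grip_force: 30.3
time_s: 16.4
tool_pos: [470.9, -301.5, 180.1]
eef_rot: [-0.0, 0.161, 0.987, 0.0]
contact_force: [0.1, -0.2, -1.6]
width: 35.3
grip_force: 30.3
t 16.4 yaw 71.51 tilt 0.02 d [1.289e+02 6.165e+02 2.000e-01] turn 1.327 grip 30.325695276260376 q [ 0.24  0.46  0.32  1.84 -0.18  0.87  1.9 ] [ 0.1 -0.2 -1.6]
```

```bash
python3 jog.py '[2, 10, -2, 0, 7, 33, -4, 0, 13, 63, -6, 0, 20, 95, -8, 0, 27, 127, -10, 0]'|tail -1; python3 jog.py '[7, 33, 0, 0, 14, 66, 0, 0, 21, 99, 0, 0, 28, 132, 0, 0, 34, 163, 0, 0]'|tail -1;  python3 jog.py '[6, 29, 0, 0, 12, 54, 0, 0, 16, 74, 0, 0, 18, 86, 0, 0, 19, 90, 0, 0]'|tail -1; python3 jog.py '[0, 0, 0, 0.03, 0, 0, 0, 0.09, 0, 0, 0, 0.17, 0, 0, 0, 0.26, 0, 0, 0, 0.35]'|tail -1; python3 jog.py '[0, 0, 0, 0.09, 0, 0, 0, 0.18, 0, 0, 0, 0.27, 0, 0, 0, 0.36, 0, 0, 0, 0.45]'|tail -1; python3 jog.py '[0, 0, 0, 0.09, 0, 0, 0, 0.18, 0, 0, 0, 0.26, 0, 0, 0, 0.33, 0, 0, 0, 0.38]'|tail -2;  python3 jog.py '[0, 0, 0, 0.05, 0, 0, 0, 0.1, 0, 0, 0, 0.13, 0, 0, 0, 0.147, 0, 0, 0, 0.147]'|tail -2; python3 go.py 544.2 324 190 -4.5
```

```text
grip_force: 30.3
grip_force: 30.3
grip_force: 30.3
grip_force: 30.2
grip_force: 30.2
width: 35.4
grip_force: 30.2
width: 35.7
grip_force: 30.2
t 20.775 yaw -4.54 tilt 0.01 d [241.6   9.4   0.3] turn -0.001 grip 30.20713448524475 q [-0.65  0.41  0.52  1.94 -0.26  0.86 -0.08] [-0.   0.4 -0.7]
```

```bash
python3 jog.py '[8, 0, 0, 0, 28, 1, 0, 0, 56, 2, 0, 0, 84, 3, 0, 0, 112, 4, 0, 0]'|tail -1; python3 jog.py '[28, 1, 0, 0, 54, 2, 0, 0, 78, 3, 0, 0, 98, 4, 0, 0, 114, 5, 0, 0]'|tail -1;  python3 jog.py '[10, 0, 0, 0, 14, 0, 0, 0, 16, 0, 0, 0, 16, 0, 0, 0, 16, 0, 0, 0]'|tail -1; python3 jog.py '[0, 0, 0, 0, 0, 0, 0, 0, 0, 0, 0, 0]'|tail -1; python3 go.py 544.2 324 104.5 -4.5;  python3 -c "
from h import *
im=save('top','t4')['img'][:,:,::-1];im2=save('scene','s4')['img'][:,:,::-1]
a=cv2.resize(im[195:295,70:210],(420,300),interpolation=2);b=cv2.resize(im2[100:220,340:460],(380,380),interpolation=2)
o=np.zeros((380,800,3),np.uint8);o[:300,:420]=a;o[:,420:]=b
cv2.imwrite('pics/m4.png',o)"
```

```text
grip_force: 30.2
grip_force: 30.2
grip_force: 30.2
grip_force: 30.2
t 23.025 yaw -4.52 tilt 0.0 d [-0.6  0.5 85.8] turn -0.0 grip 30.20569682121277 q [-0.93  0.59  0.46  1.64 -0.3   0.98 -0.45] [-0.1 -0.2 -1.4]
```

View pics/m4.png

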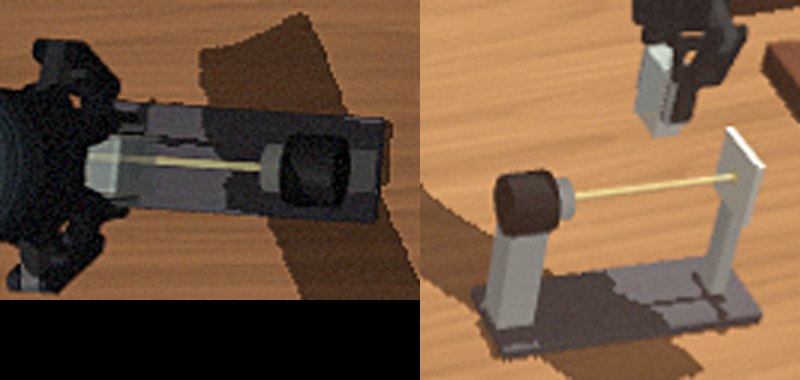

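The crystal is upright above the beam's middle and nothing obstructs it. I'll lower it into the light path.

```bash
python3 jog.py '[0, 0, 4, 0, 0, 0, 12, 0, 0, 0, 24, 0, 0, 0, 36, 0, 0, 0, 46, 0]'|tail -1; python3 jog.py '[0, 0, 10, 0, 0, 0, 20, 0, 0, 0, 30, 0, 0, 0, 37, 0, 0, 0, 40, 0]'; python3 jog.py '[0, 0, 0, 0, 0, 0, 0, 0, 0, 0, 0, 0, 0, 0, 0, 0]'|tail -1; python3 go.py 544.2 324 104.5 -4.5;  python3 -c "
from h import *
im=save('top','t5')['img'][:,:,::-1];im2=save('scene','s5')['img'][:,:,::-1]
a=cv2.resize(im[215:285,70:210],(400,200),interpolation=2);b=cv2.resize(im2[120:220,350:450],(400,400),interpolation=2)
o=np.zeros((400,800,3),np.uint8);o[:200,:400]=a;o[:,400:]=b
cv2.imwrite('pics/m5.png',o)"
```

```text
grip_force: 30.2
time_s: 24.38
tool_pos: [543.6, 324.6, 103.8]
eef_rot: [-0.0, 0.734, 0.679, -0.0]
contact_force: [0.2, -1.4, -0.6]
width: 35.6
grip_force: 30.2
grip_force: 30.2
t 24.875 yaw -4.52 tilt 0.01 d [-0.7  0.5 -0. ] turn -0.0 grip 30.20586133003235 q [-0.89  0.69  0.41  1.69 -0.35  0.83 -0.4 ] [ 0.3 -0.  -1. ]
```

View pics/m5.png

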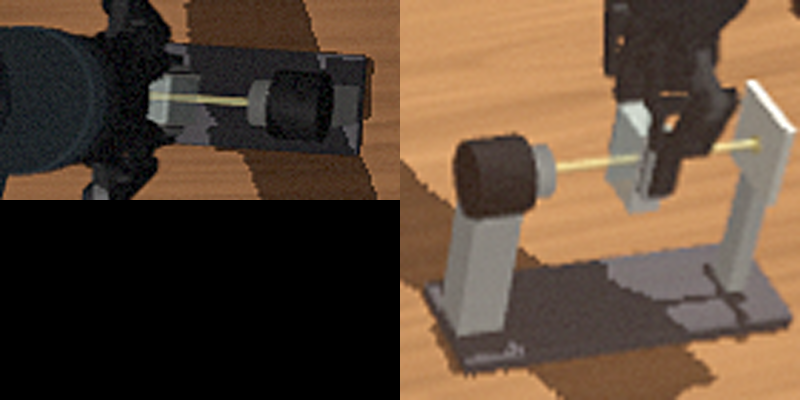

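The beam enters the crystal's clear face near its centre at about (630,158), roughly midway between the nozzle at (550,170) and the screen at (757,145). The grip is steady, so I'm handing in.

```bash
python3 -c "
from rig import arm, cams, close_job
print(close_job())"
```

```text
the job is handed in; nothing more can be done
None
```

I weighed the crystal standing free on the pan for about two seconds, then picked it up by the frosted ends and handed the job in with it held upright and centred in the light path. The hand-in gave no verdict.

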